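Set a glued dental cast under the ratchet hold-down press

ROBOT

A 7-joint arm with a two-finger parallel gripper is mounted at the origin on the work surface. World frame = base frame: x ahead of the robot, y to its left, z up, the work surface at z = 0. Lengths are in mm, angles in rad, forces in N, time in s.
With the tool pointing down it reaches from about 400 to 875 mm from the base axis. Payload 4.4 kg.
Tool frame: the origin (TCP) lies at the very end of the fingers, on their centre line; the grasp point (between the pads) lies 19 mm behind it; z points along the fingers, x is the direction in which the jaws open and shut, and the axes are right-handed (so a half turn about z gives the same grasp; the last joint's range is limited). The gripper opens to 85 mm and grips with 20 to 120 N. Pads are 22 mm wide; open, the fingers measure 114 mm over their backs; the gripper's body (76 mm by 85 mm) begins 54 mm behind the grasp point. The pads swing forward as they close: fully open they stand 13 mm farther back than shut.
Start: joints at [1.111, 0.628, 0.038, 1.517, -0.027, 0.996, -0.02], TCP at [249.433, -600.251, 231.313] pointing down, gripper open.
Joint ranges: [-3.06, 3.06], [-0.37, 2.12], [-1.25, 1.32], [0.18, 2.47], [-1.1, 4.24], [0.23, 1.98], [-2.94, 2.94]. Speed limits (rad/s): [2.57, 2.57, 3.14, 3.14, 3.14, 3.14, 3.14].

INTERFACE

Orientations are given as [roll, pitch, yaw] about the fixed x, y, z axes, in that order (R = Rz(yaw) Ry(pitch) Rx(roll)).
In Python, from cell import ctrl, get_image, job, models gives the robot as it stands.
- The arm moves only by the tool move_arm, never from a script. Its argument "moves" is a list that holds one entry, the list of rows, each a list of 6 numbers: the shift along the tool's x, y, z in m, then the turn, a rotation vector about the tool's x, y, z in rad. A call has 1 to 20 rows; each row is the pose to reach, as a shift and turn from the pose commanded when the call began, along the tool's axes at that moment; what a row does not reach only later rows make up. A row lasts 1/8 s, in which the tool goes at most 62.5 mm and 10.7 degrees, less where a joint would pass 70% of its speed; a pose out of reach is approached as far as the arm can. A call with a gripper value outside its range is refused whole. "jaw" is the opening, from 0 (shut) to 1 (fully open), set as the call begins (left out, the last holds). The fingers move at their own pace and stop on an object; the grip force is fixed at half the most. Time passes only in rows, so rows that repeat a pose let the fingers close. It gives the time, the measured TCP pose, the force and the opening at its end, in the units of the state.
- ctrl.read_state(): the state, without advancing time (a new reading comes with each control period).
- get_image(name): name is "side" or "top"; returns a dict with "color" (480x640x3 uint8, blue, green, red), "fov_y" (degrees; the focal length in pixels is half the picture's height over the tangent of half this angle, whatever the lens; pixels are square), "cx", "cy" (the principal point, pixels), "origin" and "orientation" of the camera in the world. Camera axes: x right, y up, looking along -z (the intrinsics and any distortion apply to the point x, -y, -z); pixel columns grow to the right and rows downward; lengths in mm; the calibration is good to about 2 mm. A picture is of the moment at which its call begins. There is no depth.
- job.finish_job(): hands the job in, once; it reports no verdict.
Trained networks look in the newest picture that a camera, given by its name, has taken for a name from the list of things; names that differ only in an ending like _2 or _b are one class to them, and where a whole thing is asked for, a point or a joint stands for the part that bears it (a point fixed in the world has none). Each returns a list of dicts, best first, with "score" (0 to 1); they miss things now and then, are a little off and sometimes report something else, mostly with a low value. They report only what shows in the picture. A call takes as long as a camera call. They do not tell look-alikes from the thing itself.
- models.cut_out(camera, thing): "pixels" (480x640 bool, what is visible of it) and "uv" ([column, row] in pixels, amid what is visible of it).
- models.place_of(camera, thing): "uv" ([column, row] in pixels: a listed point, or the origin of a listed thing).
The state is a dict: "clock": time; "qpos": joint angles; "qd": joint speeds; "tau": joint torques, N m; "eef_pos": TCP position; "tool_rot": TCP orientation; "force": force on the tool from outside, world axes, zero at the start; "torque": the same for the moment, N m; "width": finger opening in mm.
Only numpy, scipy, OpenCV 4.12 (cv2) and the standard library are available. Lean on these libraries where they do the work, as an engineer would, in place of code of your own. Each camera call takes 0.05 s, during which the arm holds its last target.

TASK

Clamp the freshly glued cast in the hold-down press: raise the toothed rail by its knob, click by click, to its top tooth, without jamming it up into the rubber buffer, and let go so that it hangs on the pawl; then push the cast on its carrier gently back along the guides until it is fully home against the end stop. Press the thumb lever down lightly and keep it down until the foot has sunk all the way onto the cast, and let go of the lever. Then bear down on the knob with about 12 N, steadily for a second or two, to bed the glue, never so hard as to crack the cast, and take the hand away; leave the other things on the bench where they are.

Things in the scene. Friction and masses are not known exactly. Their poses are not given: they have to be found in the camera images.
- stand: small bench press, C-frame of dark steel and grey paint, fixed. Origin: on the bench under the axis of the upright rail; x points from the open front (where the cast goes in) to the column, y to the side of the thumb lever, z up. Bed: dark steel plate 12 mm thick, x from -125 to +110 mm, y from -70 to +70 mm
- guides (a point): on the bed's top face (12 mm above the bench), on the rail's axis, midway between the two straight guide bars. The bars are 8 mm high, 74 mm apart inside (stand y = -37 and +37 mm) and run from stand x = -108 to +36 mm; in front of that they flare outwards. The carrier starts lying between them, pulled forward by 68 to 85 mm, clear of the foot
- head (a point): middle of the top of the grey head that guides the rail, 152 mm above the bench, on the rail's axis. Head: stand x from -23 to +70 mm, y from -21 to +16 mm, 100 to 152 mm above the bench. Behind it the column: x from 68 to 104 mm, y from -17 to +17 mm, 152 mm high
- rail: upright toothed steel rail, 14 mm square, with seven saw teeth 10 mm apart on its lever side (+y); slides only up and down, damped. Origin: centre of the underside of its round rubber foot, 60 mm across, 7 mm thick (gives 1 mm per 5 N). Origin's height above the bench: 12 mm with the foot on the empty bed; hanging on the pawl 16, 26, 36, 46, 56, 66 or (top tooth) 76 mm; 79 mm when it meets the buffer
- knob (a point): middle of the black knob on top of the rail, an upright cylinder 30 mm across, 28 mm tall with a flat top, 180 mm above the rail's origin. The rail weighs 3.5 to 6 N; raising it at 20 mm/s takes about 3 N more for the damper and 3 to 8 N more to push the pawl over each tooth. With the pawl held off it sinks by itself at 25 to 50 mm/s. It starts on one of its lowest rests
- pawl: sprung pawl with a thumb lever, steel, on the +y side of the head. Origin: its pivot, 17 mm to the +y side of the rail's axis, 112 mm above the bench; it turns about the stand's x axis. Its nose stands up from the pivot and catches under the teeth, letting the rail up but not down; its lever reaches out level to +y. Pressing the lever down draws the nose out; the spring brings it back
- thumb_pad (a point): middle of the upper face of the pad at the end of the pawl's lever, 24 x 28 mm (x, y), 62 mm out from the pivot, 117 mm above the bench when not pressed; free above. Pressed straight down it sinks 13 mm to a hard stop; the teeth are free only from about 11 mm on. That takes 2 to 5 N; more than 15 N would bend it
- buffer: black rubber ring under the head round the rail, 34 mm across, underside 91 mm above the bench; it ends the rail's travel 3 mm above the top tooth's rest (springy, about 8 N per mm). Origin: same as the stand's. The rail must not be pulled against it with more than 20 N
- stop: end stop, a steel bar across the rear of the bed, 12 mm high; its front face is at stand x = +36 mm. Origin: same as the stand's. The carrier must not be pushed against it with more than 20 N
- carrier: glued cast on its carrier, one loose rigid piece, 160 to 250 g. Aluminium plate 5 mm thick, 70 mm wide (y), x from -40 to +36 mm, rear corners cut off by 5 mm; on it a horseshoe dental cast of pale stone, its tooth tops 39 mm above the plate's underside; it cracks if the foot is pressed on it with more than 25 N (rail's weight and hand together). Origin: underside of the plate, below the rail's axis when home; x points to the heel, away from the grip; z up
- grip (a point): middle of the carrier's black grip, 82 mm in front of (-x) the carrier's origin: a block 28 mm long (carrier x), 14 mm thick (y), standing 5 to 41 mm above the carrier's underside, on a neck 26 mm wide and 5 mm thick that ends at carrier x = -98 mm; the grip's front face, to push on, is at carrier x = -96 mm
- heel (a point): middle of the lower rear edge of the carrier's plate, at carrier x = +36 mm; home when it meets the end stop
- cast_b: a loose dental cast without a carrier, 64 x 64 x 30 mm, bystander. Origin: centre of the underside
- cast_c: a smaller loose dental cast, 61 x 61 x 28 mm, bystander. Origin: centre of the underside
- pliers: black-handled pliers lying on the bench, 150 mm long, 14 mm high, bystander. Origin: on the bench near the middle
- wax_knife: wax knife with a wooden handle lying on the bench, 140 mm long, 9 mm high, bystander. Origin: on the bench near the middle
- jar: small closed jar, 56 mm across, 55 mm high, bystander. Origin: centre of the underside
- mix_bowl: black rubber mixing bowl, 100 mm across, 55 mm high, bystander. Origin: centre of the underside
Mind the look-alikes: they are no part of the job. Leave any green or yellow look-alike of the carrier alone.

How it is judged:
By the outcome, as a careful person would: the job done as asked, in the order asked, and still so for the second after the job is handed in, with the robot touching nothing.
It also fails if it takes over 72 s, if anything falls off the work surface, if the arm or the gripper's body presses on something with over 40 N, if the wrist force passes 120 N, or if a joint passes its speed limit or range.

## Working session

There is one attempt and no reset: what is moved stays moved. The work goes in short steps, Python scripts to look and compute and a tool call to move; the robot and the scene stay as the last step left them, time stands still between calls to the robot, and variables do not carry over. Pictures are saved under pics/ and viewed, and the job is handed in when it is done.

Besides the shell and the picture viewer there is one more tool, called by a JSON object that holds its "api" and its "payload", one argument or row to a line. move_arm: Moves the arm, as the interface text tells. Its arguments: {"type":"object","properties":{"moves":{"type":"array","items":{"type":"array","items":{"type":"array","items":{"type":"number"}}}},"jaw":{"type":"number"}},"required":["moves"]}

```bash
ls; mkdir -p pics; python3 - <<'E'
from cell import ctrl,get_image,job,models
import cv2,numpy as np
s=ctrl.read_state(); print(s)
for n in ("side","top"):
    im=get_image(n); cv2.imwrite(f"pics/{n}0.png",im["color"])
    print(n,{k:v for k,v in im.items() if k!="color"})
    for t in ("stand","rail","carrier"):
        for r in models.cut_out(n,t)[:3]: print(' cut',t,np.round(r["uv"],1),round(r["score"],2),r["pixels"].sum())
    for t in ("stand","guides","head","rail","knob","pawl","thumb_pad","stop","carrier","grip","heel","jar","mix_bowl","pliers","wax_knife","cast_b"):
        print(' ',t,[(np.round(r["uv"],1).tolist(),round(r["score"],2)) for r in models.place_of(n,t)[:4]])
E
```

```text
pics
{'clock': 0.0, 'qpos': array([ 1.11117828,  0.62931617,  0.03841775,  1.51838314, -0.02696633,
        0.99631061, -0.01999272]), 'qd': array([-4.99099773e-04, -5.78910815e-05,  1.27318172e-03,  7.74225468e-04,
       -8.50420379e-04,  1.53053771e-03,  1.48343331e-03]), 'tau': array([ 4.29703014e-04, -5.63391531e+01,  1.22613318e+00, -1.93441147e+01,
        1.09261626e-02,  1.03144758e-02, -3.82913959e-05]), 'eef_pos': array([ 249.20277048, -599.64388551,  230.40323965]), 'tool_rot': array([ 3.14155471e+00,  1.89952059e-03, -1.17693347e+00]), 'force': array([ 0.51518875,  0.18669306, -0.29067587]), 'torque': array([-0.02869114, -0.05676355,  0.04131502]), 'width': 85.18004970948063}
side {'fov_y': 52.09330119312628, 'cx': 322.41153621301646, 'cy': 236.10567594492673, 'origin': array([ 532.56241383, -796.64708826,  770.08787041]), 'orientation': array([ 0.87164318,  0.02120113, -0.05368267])}
 cut stand [396.7 266.9] 0.72 6671
 cut rail [386.6 264.8] 0.57 957
 cut carrier [334.6 361.1] 0.85 1944
 cut carrier [335.4 233.4] 0.66 851
 cut carrier [396.4 268.4] 0.6 6808
  stand [([3
[... 1381 characters left out ...]
], 0.43)]
  knob [([313.2, 183.2], 0.65), ([316.7, 201.7], 0.59)]
  pawl [([307.6, 188.5], 0.67), ([282.6, 191.2], 0.64), ([315.8, 204.3], 0.49), ([183.4, 237.9], 0.29)]
  thumb_pad [([281.3, 189.9], 0.59), ([467.4, 232.2], 0.39)]
  stop []
  carrier [([391.4, 250.4], 0.89), ([255.9, 230.1], 0.7)]
  grip [([224.3, 232.2], 0.84), ([306.8, 258.6], 0.76), ([367.0, 268.4], 0.62), ([211.4, 177.7], 0.57)]
  heel [([395.5, 238.4], 0.93), ([266.6, 228.7], 0.73), ([310.9, 216.7], 0.72)]
  jar [([372.4, 176.9], 0.8)]
  mix_bowl [([467.8, 234.1], 0.58), ([312.2, 197.6], 0.5)]
  pliers [([234.4, 308.2], 0.95)]
  wax_knife [([342.7, 311.2], 0.57)]
  cast_b [([185.9, 236.7], 0.85), ([212.8, 179.3], 0.69)]
```

View pics/side0.png

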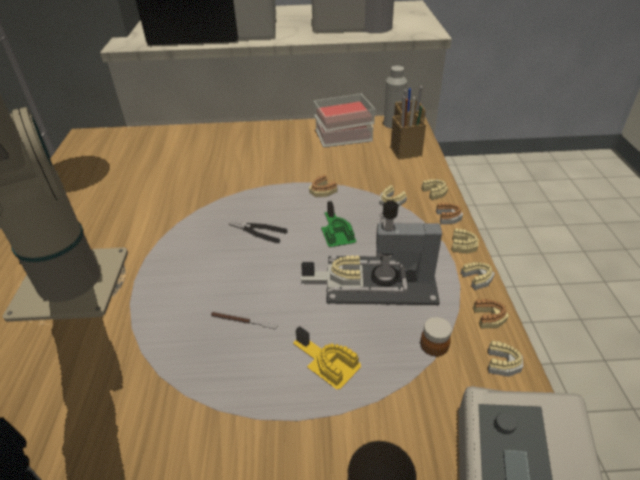

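View pics/top0.png

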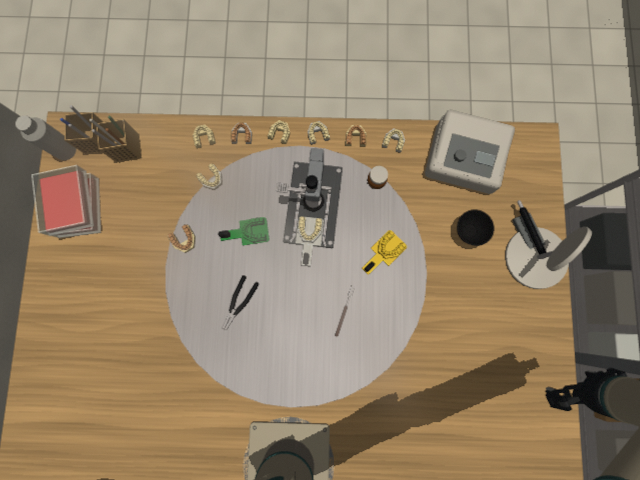

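```bash
python3 - <<'E'
import cv2
a=cv2.imread("pics/side0.png")[170:320,270:470]
b=cv2.imread("pics/top0.png")[150:290,220:420]
cv2.imwrite("pics/s0c.png",cv2.resize(a,None,fx=4,fy=4,interpolation=cv2.INTER_CUBIC))
cv2.imwrite("pics/t0c.png",cv2.resize(b,None,fx=4,fy=4,interpolation=cv2.INTER_CUBIC))
E
```

```text
(no output)
```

View pics/s0c.png

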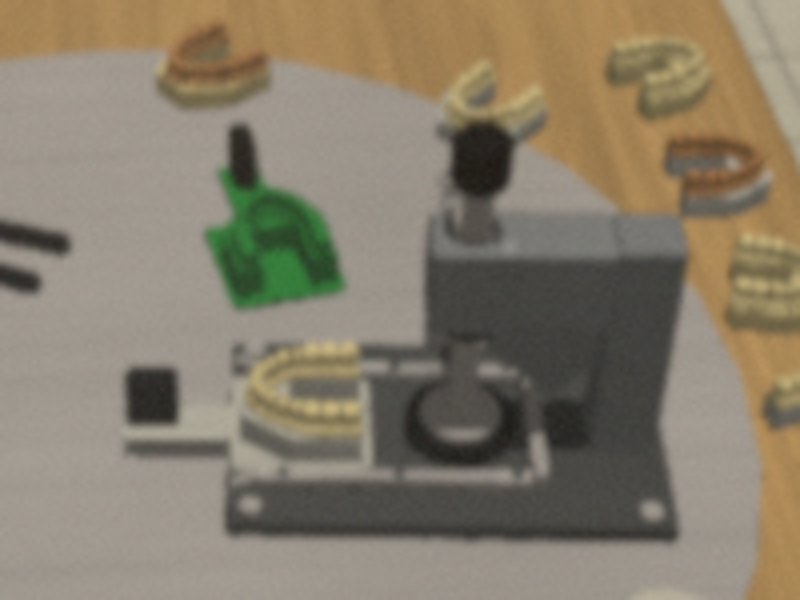

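View pics/t0c.png

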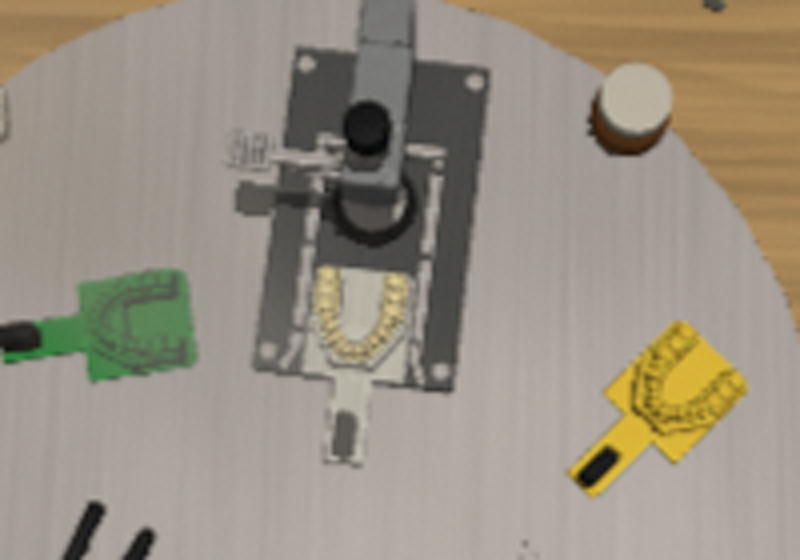

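The white carrier sits in the press (top view, about (310,235)). The knob is at (312,183), and the thumb lever is on the left at (282,189). The green and yellow carriers are look-alikes. Next I'll fit the stand pose.

```bash
cat > h.py <<'E'
import numpy as np,cv2
from scipy.spatial.transform import Rotation as R
from scipy.optimize import least_squares
from cell import ctrl,get_image,job,models
def cam(im): 
    f=240/np.tan(np.radians(im["fov_y"])/2)
    return dict(f=f,c=np.array([im["cx"],im["cy"]]),o=np.array(im["origin"]),R=R.from_euler('xyz',im["orientation"]).as_matrix())
def proj(c,P):
    p=(np.atleast_2d(P)-c["o"])@c["R"]
    return np.c_[c["c"][0]+c["f"]*p[:,0]/-p[:,2], c["c"][1]+c["f"]*p[:,1]/p[:,2]]
def ray(c,uv,z):
    d=c["R"]@np.array([(uv[0]-c["c"][0])/c["f"],-(uv[1]-c["c"][1])/c["f"],-1.])
    return c["o"]+d*(z-c["o"][2])/d[2]
E
python3 - <<'E'
from h import *
S=cam(get_image("side"));T=cam(get_image("top"))
# top bed corners
print([ray(T,u,12).round(1) for u in [(294.2,161.7),(342.5,167.5),(333,248),(283,242)]])
obs=[(T,(294.2,161.7),(110,70,12)),(T,(342.5,167.5),(110,-70,12)),(T,(333,248),(-125,-70,12)),(T,(283,242),(-125,70,12)),
(S,(327,300.5),(-125,-70,12)),(S,(439.2,303),(110,-70,12)),(S,(386.5,225.8),(0,0,152)),(T,(311.5,192),(0,0,152)),(T,(281.5,189.5),(0,79,117)),
(S,(377.5,234.5),(-23,-21,152)),(S,(441,234.5),(104,-17,152))]
def pts(p,q): 
    c,s=np.cos(p[2]),np.sin(p[2]); return np.array([p[0]+c*q[0]-s*q[1],p[1]+s*q[0]+c*q[1],q[2]])
def res(p):
    return np.concatenate([ (proj(c,pts(p,q))[0]-uv) for c,uv,q in obs])
f=least_squares(res,[700,0,0],loss='soft_l1'); p=f.x
print(p, np.degrees(p[2])); print(res(p).reshape(-1,2).round(1))
# rail height from knob
for c,uv in((S,(390,210.5)),(T,(312,182.5))):
    g=least_squares(lambda z:(proj(c,pts(p,(0,0,z[0])))[0]-uv),[200]); print('knob mid z',g.x,g.fun)
for c,uv in((S,(308,268.5)),(T,(306.3,258.6))):
    g=least_squares(lambda z:(proj(c,pts(p,(z[0],z[1],12+23)))[0]-uv),[-160,0]); print('grip mid stand xy',g.x)
for n,q in (('pad',(0,79,117)),('knobaxis',(0,0,200)),('guides',(0,0,12))): print(n,pts(p,q))
ims={'s':(S,get_image("side")["color"]),'t':(T,get_image("top")["color"])}
for k,(c,im) in ims.items():
    im=cv2.resize(im,None,fx=4,fy=4,interpolation=cv2.INTER_CUBIC)
    for q in [(110,70,12),(110,-70,12),(-125,-70,12),(-125,70,12),(0,0,152),(0,79,117),(-23,-21,152),(104,-17,152),(36,0,24),(-23,16,152),(0,0,12),(-108,37,20),(-108,-37,20)]:
        u=proj(c,pts(p,q))[0]; cv2.circle(im,tuple(((u+.5)*4-.5).astype(int)),4,(0,0,255),-1)
    o=(270,170) if k=='s' else (220,150)
    cv2.imwrite(f"pics/{k}1.png",im[o[1]*4:o[1]*4+600,o[0]*4:o[0]*4+800])
E
```

```text
[array([806.9,  14.4,  12. ]), array([ 792.7, -123.3,   12. ]), array([ 561.3, -101. ,   12. ]), array([574.7,  37.1,  12. ])]
[ 6.90004851e+02 -4.40806019e+01 -9.44841225e-02] -5.413541451448575
[[-0.3  0.2]
 [ 0.3 -0.1]
 [ 0.3  0.8]
 [-0.1  0.9]
 [-2.1 -0.4]
 [-0.1 -1.1]
 [ 1.2  1.3]
 [ 0.9 -3.8]
 [ 0.8 -1. ]
 [-1.  -0.8]
 [ 0.6 -1.5]]
knob mid z [193.49431616] [-0.96424779 -0.07978013]
knob mid z [201.08107537] [-0.1184579   0.01041446]
grip mid stand xy [-1.63679775e+02 -8.19888354e-02]
grip mid stand xy [-163.34059881   -0.78631436]
pad [697.45799529  34.56703401 117.        ]
knobaxis [690.00485052 -44.0806019  200.        ]
guides [690.00485052 -44.0806019   12.        ]
```

View pics/s1.png

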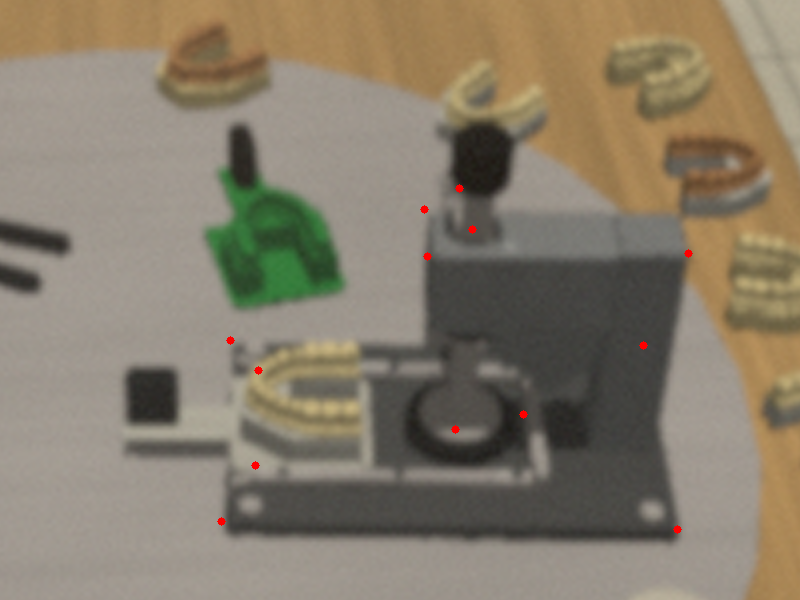

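View pics/t1.png

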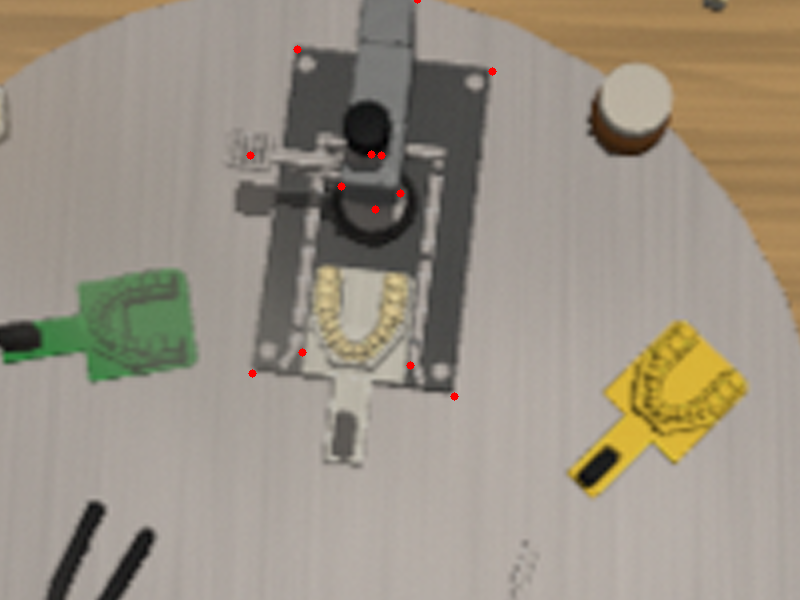

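```bash
cat >> h.py <<'E'
ST=[690.,-44.1,-0.0945]
def pts(p,q): 
    c,s=np.cos(p[2]),np.sin(p[2]); return np.array([p[0]+c*q[0]-s*q[1],p[1]+s*q[0]+c*q[1],q[2]])
def go(target,yaw=None,frm=None):
    s=ctrl.read_state(); Rt=R.from_euler('xyz',s["tool_rot"]); p=s["eef_pos"] if frm is None else np.array(frm)
    d=Rt.inv().apply(np.array(target)-p)/1000
    t=[0,0,0] if yaw is None else (Rt.inv()*R.from_euler('xyz',[np.pi,0,yaw])).as_rotvec()
    print('shift',d.round(4),'turn',np.round(t,4)); return d
E
python3 - <<'E'
from h import *
yaw=ST[2]-np.pi/2
go(pts(ST,(0,0,285)),yaw)
E
```

```text
shift [-0.3445 -0.6202 -0.0537] turn [-0.      0.      0.4883]
```

{"api": "move_arm", "payload": {
  "moves": [
    [[-0.025,-0.044,-0.012,0,0,0.035],[-0.049,-0.089,-0.025,0,0,0.07],[-0.074,-0.133,-0.038,0,0,0.105],[-0.098,-0.177,-0.05,0,0,0.14],[-0.123,-0.2215,-0.054,0,0,0.175],[-0.148,-0.266,-0.054,0,0,0.21],[-0.172,-0.31,-0.054,0,0,0.245],[-0.197,-0.3545,-0.054,0,0,0.28],[-0.2215,-0.399,-0.054,0,0,0.315],[-0.246,-0.443,-0.054,0,0,0.35],[-0.271,-0.487,-0.054,0,0,0.385],[-0.295,-0.5315,-0.054,0,0,0.42],[-0.32,-0.576,-0.054,0,0,0.455],[-0.3445,-0.6202,-0.054,0,0,0.488],[-0.3445,-0.6202,-0.054,0,0,0.488],[-0.3445,-0.6202,-0.054,0,0,0.488]]
  ],
  "jaw": 1
}}

```text
clock: 4.2
eef_pos: [689.6, -44.8, 285.0]
tool_rot: [3.141, -0.001, -1.665]
force: [-0.4, -1.3, -0.3]
width: 85.3
```

```bash
python3 - <<'E'
from h import *
s=ctrl.read_state(); print({k:np.round(s[k],3) for k in("clock","eef_pos","tool_rot","force","width")})
for n,o in(("side",(270,130)),("top",(220,130))):
    im=get_image(n)["color"]; im=cv2.resize(im,None,fx=4,fy=4,interpolation=cv2.INTER_CUBIC)
    cv2.imwrite(f"pics/{n}2.png",im[o[1]*4:o[1]*4+600,o[0]*4:o[0]*4+800])
E
```

```text
{'clock': np.float64(4.2), 'eef_pos': array([689.597, -44.777, 284.982]), 'tool_rot': array([ 3.141e+00, -1.000e-03, -1.665e+00]), 'force': array([-0.421, -1.32 , -0.289]), 'width': np.float64(85.276)}
```

View pics/side2.png

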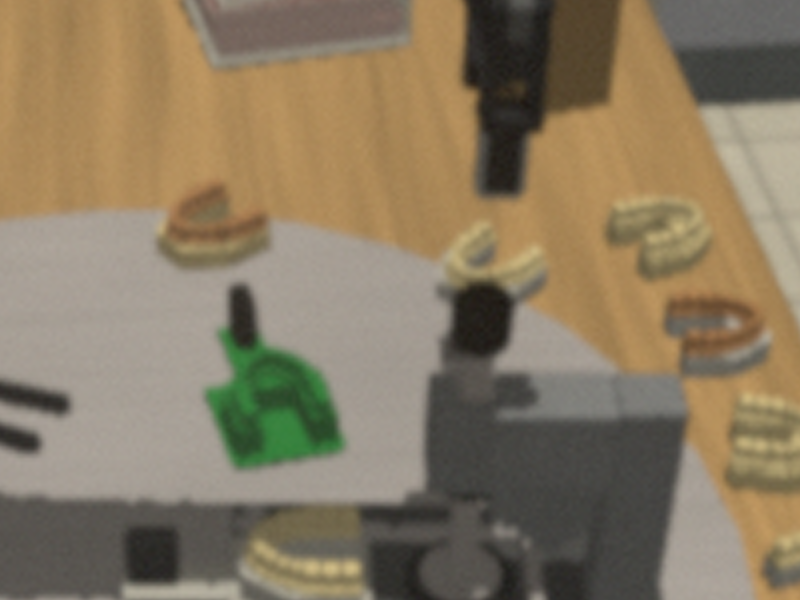

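View pics/top2.png

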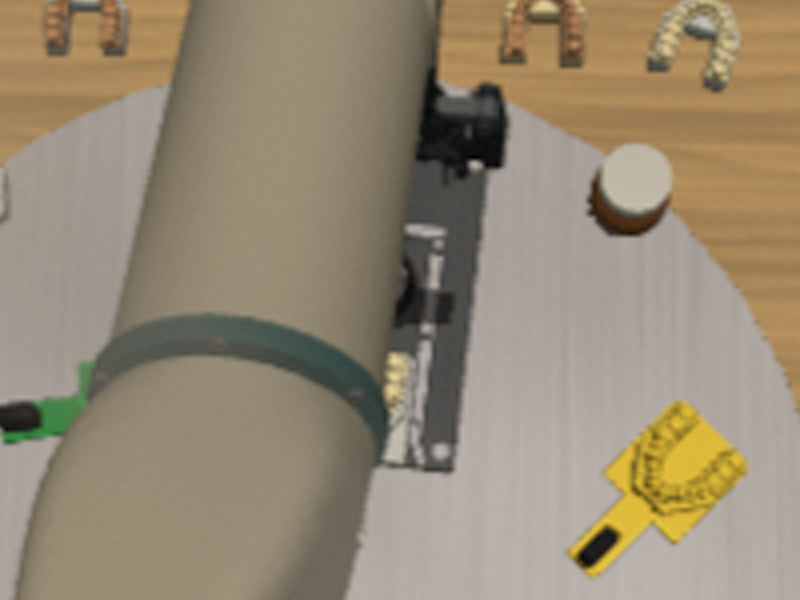

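```bash
python3 - <<'E'
from h import *
S=cam(get_image("side"))
s=ctrl.read_state(); P=[s["eef_pos"][0],s["eef_pos"][1],s["tool_rot"][2]+np.pi/2]
for q in [(0,-57,298),(0,-57,285),(0,-43,298)]:
    print(q,proj(S,pts(P,q)))
for h in (192,196,206): print(h,(proj(S,pts(ST,(0,0,h)))[0]-[270,130])*4,(proj(S,pts(ST,(0,0,h+14)))[0]-[270,130])*4)
E
```

```text
(0, -57, 298) [[394.94166756 182.41282946]]
(0, -57, 285) [[394.38521312 188.71001054]]
(0, -43, 298) [[394.37546123 177.87926141]]
192 [475.93556463 324.16854556] [477.86110961 300.89560771]
196 [476.48199189 317.56419828] [478.4180408  294.16430555]
206 [477.86110961 300.89560771] [479.82379748 277.17374548]
```

{"api": "move_arm", "payload": {
  "moves": [
    [[0,0,0.03,0,0,0],[0,0,0.055,0,0,0],[0,0,0.06,0,0,0],[0,0,0.062,0,0,0],[0,0,0.064,0,0,0],[0,0,0.0655,0,0,0],[0,0,0.067,0,0,0],[0,0,0.067,0,0,0]]
  ],
  "jaw": 0
}}

```text
clock: 5.35
eef_pos: [690.0, -44.1, 218.3]
tool_rot: [3.142, 0.0, -1.665]
force: [0.1, 0.3, -0.2]
width: -0.0
```

{"api": "move_arm", "payload": {
  "moves": [
    [[0,0,0.003,0,0,0],[0,0,0.006,0,0,0],[0,0,0.0065,0,0,0],[0,0,0.007,0,0,0],[0,0,0.0075,0,0,0],[0,0,0.0075,0,0,0]]
  ]
}}

```text
clock: 6.1
eef_pos: [690.0, -44.2, 210.9]
tool_rot: [-3.142, 0.0, -1.665]
force: [-0.3, 0.4, 0.5]
width: 0.6
```

{"api": "move_arm", "payload": {
  "moves": [
    [[0,0,0.0005,0,0,0],[0,0,0.001,0,0,0],[0,0,0.001,0,0,0]]
  ]
}}

```text
clock: 6.48
eef_pos: [690.0, -44.2, 209.9]
tool_rot: [-3.141, -0.0, -1.665]
force: [0.0, -0.4, 0.9]
width: -0.1
```

{"api": "move_arm", "payload": {
  "moves": [
    [[0,0,0.0005,0,0,0],[0,0,0.001,0,0,0],[0,0,0.001,0,0,0]]
  ]
}}

```text
clock: 6.85
eef_pos: [690.0, -44.2, 209.7]
tool_rot: [-3.141, 0.0, -1.665]
force: [-1.9, 0.3, 5.7]
width: -0.1
```

{"api": "move_arm", "payload": {
  "moves": [
    [[0,0,-0.022,0,0,0],[0,0,-0.022,0,0,0],[0,0,-0.022,0,0,0],[0,0,-0.022,0,0,0],[0,0,-0.022,0,0,0],[0,0,-0.022,0,0,0]]
  ],
  "jaw": 1
}}

```text
clock: 7.6
eef_pos: [689.9, -44.2, 230.5]
tool_rot: [3.141, -0.0, -1.665]
force: [0.3, -0.7, -0.0]
width: 85.5
```

{"api": "move_arm", "payload": {
  "moves": [
    [[0,0,0.02,0,0,0],[0,0,0.04,0,0,0],[0,0,0.056,0,0,0],[0,0,0.056,0,0,0]]
  ]
}}

```text
clock: 8.1
eef_pos: [689.0, -44.1, 173.3]
tool_rot: [3.139, -0.0, -1.665]
force: [-0.2, 0.5, -0.7]
width: 85.6
```

{"api": "move_arm", "payload": {
  "moves": [
    [[0,0,0,0,0,0],[0,0,0,0,0,0],[0,0,0,0,0,0],[0,0,0,0,0,0],[0,0,0,0,0,0]]
  ],
  "jaw": 0.3
}}

```text
clock: 8.72
eef_pos: [690.4, -43.3, 175.7]
tool_rot: [-3.14, 0.001, -1.665]
force: [-1.4, 2.3, 5.1]
width: 28.6
```

{"api": "move_arm", "payload": {
  "moves": [
    [[0,0,-0.0025,0,0,0],[0,0,-0.005,0,0,0],[0,0,-0.0075,0,0,0],[0,0,-0.01,0,0,0],[0,0,-0.0125,0,0,0],[0,0,-0.015,0,0,0],[0,0,-0.0175,0,0,0],[0,0,-0.02,0,0,0],[0,0,-0.0225,0,0,0],[0,0,-0.025,0,0,0],[0,0,-0.0275,0,0,0],[0,0,-0.03,0,0,0],[0,0,-0.0325,0,0,0],[0,0,-0.035,0,0,0],[0,0,-0.0375,0,0,0],[0,0,-0.04,0,0,0],[0,0,-0.0425,0,0,0],[0,0,-0.045,0,0,0],[0,0,-0.0475,0,0,0],[0,0,-0.05,0,0,0]]
  ],
  "jaw": 0
}}

```text
clock: 11.22
eef_pos: [690.3, -43.3, 221.5]
tool_rot: [3.14, 0.001, -1.664]
force: [7.3, 1.6, -14.8]
width: 28.4
```

{"api": "move_arm", "payload": {
  "moves": [
    [[0,0,-0.0025,0,0,0],[0,0,-0.005,0,0,0],[0,0,-0.0055,0,0,0],[0,0,-0.0055,0,0,0]]
  ]
}}

```text
clock: 11.72
eef_pos: [690.3, -43.3, 228.0]
tool_rot: [3.141, 0.001, -1.664]
force: [5.6, 2.4, -10.2]
width: 28.5
```

{"api": "move_arm", "payload": {
  "moves": [
    [[0,0,-0.002,0,0,0],[0,0,-0.004,0,0,0],[0,0,-0.006,0,0,0],[0,0,-0.007,0,0,0],[0,0,-0.008,0,0,0],[0,0,-0.008,0,0,0]]
  ]
}}

```text
clock: 12.48
eef_pos: [690.3, -43.4, 237.5]
tool_rot: [-3.142, 0.001, -1.664]
force: [3.7, 3.7, -4.8]
width: 28.4
```

{"api": "move_arm", "payload": {
  "moves": [
    [[0,0,0.001,0,0,0],[0,0,0.002,0,0,0],[0,0,0.002,0,0,0]]
  ]
}}

```text
clock: 12.85
eef_pos: [690.3, -43.3, 236.3]
tool_rot: [-3.141, 0.001, -1.664]
force: [3.8, 3.1, -4.5]
width: 28.5
```

{"api": "move_arm", "payload": {
  "moves": [
    [[0,0,0.001,0,0,0],[0,0,0.002,0,0,0],[0,0,0.002,0,0,0]]
  ]
}}

```text
clock: 13.22
eef_pos: [690.4, -43.4, 235.8]
tool_rot: [-3.14, 0.001, -1.665]
force: [0.7, 4.9, 6.1]
width: 28.7
```

{"api": "move_arm", "payload": {
  "moves": [
    [[0,0,0,0,0,0],[0,0,0,0,0,0],[0,0,0,0,0,0],[0,0,-0.03,0,0,0],[0,0,-0.066,0,0,0],[0,0,-0.066,0,0,0]]
  ],
  "jaw": 1
}}

```text
clock: 13.98
eef_pos: [691.6, -45.0, 303.7]
tool_rot: [-3.135, -0.0, -1.666]
force: [0.9, -0.0, 0.4]
width: 85.2
```

```bash
python3 - <<'E'
from h import *
s=ctrl.read_state(); print({k:np.round(s[k],3) for k in("clock","eef_pos","tool_rot","force","width")})
go(pts(ST,(-205,0,300)),ST[2]-np.pi/2)
go(pts(ST,(-205,0,28)))
im=get_image("side")["color"]; o=(270,130);im=cv2.resize(im,None,fx=4,fy=4,interpolation=cv2.INTER_CUBIC)
cv2.imwrite(f"pics/side3.png",im[o[1]*4:o[1]*4+600,o[0]*4:o[0]*4+800])
E
```

```text
{'clock': np.float64(13.975), 'eef_pos': array([691.64 , -45.041, 303.679]), 'tool_rot': array([-3.135, -0.   , -1.666]), 'force': array([ 0.861, -0.043,  0.362]), 'width': np.float64(85.154)}
shift [-0.0007  0.2067  0.0024] turn [-0.0062 -0.0005 -0.0003]
shift [-0.0009  0.2084  0.2744] turn [0 0 0]
```

View pics/side3.png

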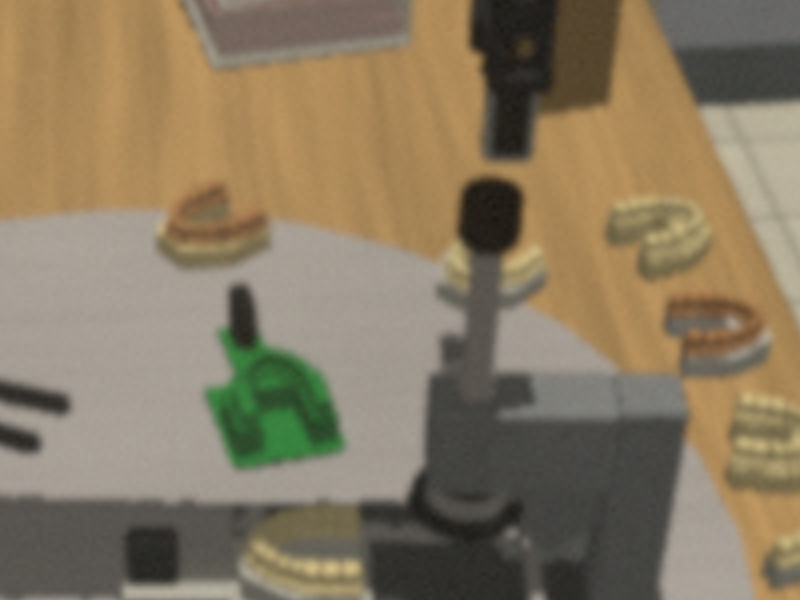

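{"api": "move_arm", "payload": {
  "moves": [
    [[0,0.05,0,0,0,0],[0,0.1,0,0,0,0],[-0.0005,0.15,0.02,0,0,0],[-0.0005,0.2,0.06,0,0,0],[-0.0007,0.207,0.11,0,0,0],[-0.0007,0.207,0.16,0,0,0],[-0.0007,0.207,0.21,0,0,0],[-0.0007,0.207,0.25,0,0,0],[-0.0007,0.207,0.272,0,0,0],[-0.0007,0.207,0.272,0,0,0],[-0.0007,0.207,0.272,0,0,0]]
  ],
  "jaw": 0
}}

```text
clock: 15.4
eef_pos: [483.9, -24.2, 28.7]
tool_rot: [-3.142, -0.0, -1.665]
force: [0.0, -0.7, 0.5]
width: 0.2
```

```bash
python3 - <<'E'
from h import *
s=ctrl.read_state(); print({k:np.round(s[k],3) for k in("clock","eef_pos","tool_rot","force","width")})
go(pts(ST,(-205,0,28)))
for n,o in(("side",(230,170)),("top",(220,150))):
    im=get_image(n)["color"]; im=cv2.resize(im,None,fx=4,fy=4,interpolation=cv2.INTER_CUBIC)
    cv2.imwrite(f"pics/{n}4.png",im[o[1]*4:o[1]*4+600,o[0]*4:o[0]*4+800])
E
```

```text
{'clock': np.float64(15.4), 'eef_pos': array([483.924, -24.151,  28.663]), 'tool_rot': array([-3.142, -0.   , -1.665]), 'force': array([ 0.036, -0.73 ,  0.543]), 'width': np.float64(0.175)}
shift [ 0.0004 -0.002   0.0007] turn [0 0 0]
```

View pics/side4.png

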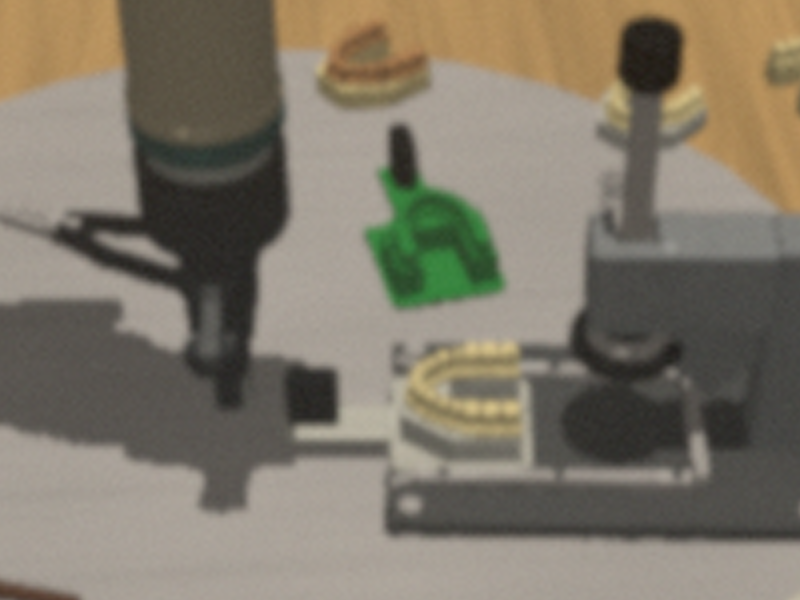

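View pics/top4.png

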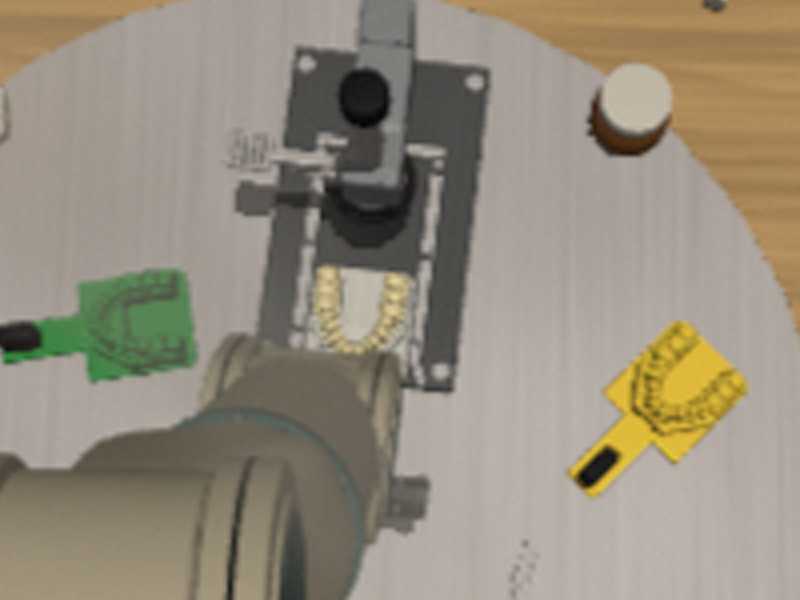

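{"api": "move_arm", "payload": {
  "moves": [
    [[0.0004,-0.006,0,0,0,0],[0.0004,-0.01,0,0,0,0],[0.0004,-0.013,0,0,0,0],[0.0004,-0.016,0,0,0,0],[0.0004,-0.019,0,0,0,0],[0.0004,-0.022,0,0,0,0],[0.0004,-0.026,0,0,0,0],[0.0004,-0.03,0,0,0,0],[0.0004,-0.034,0,0,0,0],[0.0004,-0.038,0,0,0,0],[0.0004,-0.042,0,0,0,0],[0.0004,-0.042,0,0,0,0]]
  ]
}}

```text
clock: 17.0
eef_pos: [526.7, -28.4, 28.4]
tool_rot: [-3.14, 0.0, -1.665]
force: [-0.2, -0.1, 0.0]
width: 0.0
```

```bash
python3 - <<'E'
from h import *
o=(230,170)
im=get_image("side")["color"]; im=cv2.resize(im,None,fx=4,fy=4,interpolation=cv2.INTER_CUBIC)
cv2.imwrite(f"pics/side5.png",im[o[1]*4:o[1]*4+600,o[0]*4:o[0]*4+800])
E
```

```text
(no output)
```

View pics/side5.png

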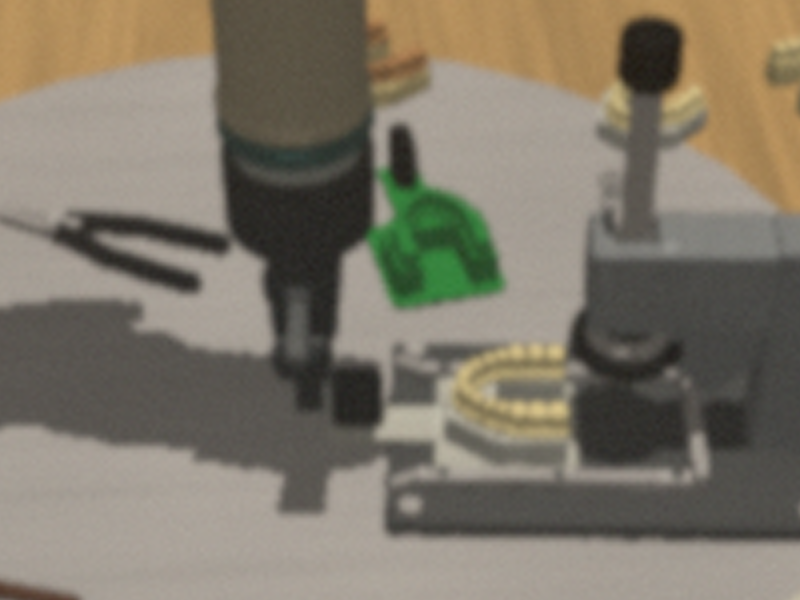

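{"api": "move_arm", "payload": {
  "moves": [
    [[0,-0.003,0,0,0,0],[0,-0.006,0,0,0,0],[0,-0.009,0,0,0,0],[0,-0.012,0,0,0,0],[0,-0.015,0,0,0,0],[0,-0.018,0,0,0,0],[0,-0.021,0,0,0,0],[0,-0.024,0,0,0,0],[0,-0.027,0,0,0,0],[0,-0.03,0,0,0,0],[0,-0.033,0,0,0,0],[0,-0.036,0,0,0,0],[0,-0.039,0,0,0,0],[0,-0.0415,0,0,0,0],[0,-0.044,0,0,0,0],[0,-0.044,0,0,0,0]]
  ]
}}

```text
clock: 19.05
eef_pos: [570.2, -32.5, 28.4]
tool_rot: [-3.14, 0.0, -1.665]
force: [-0.6, -0.8, 0.5]
width: -0.3
```

```bash
python3 - <<'E'
from h import *
o=(230,170)
im=get_image("side")["color"]; im=cv2.resize(im,None,fx=4,fy=4,interpolation=cv2.INTER_CUBIC)
cv2.imwrite(f"pics/side6.png",im[o[1]*4:o[1]*4+600,o[0]*4:o[0]*4+800])
s=ctrl.read_state(); d=s["eef_pos"][:2]-ST[:2]; c,n=np.cos(ST[2]),np.sin(ST[2]); print(d@[c,n],d@[-n,c])
E
```

```text
-120.27574565548748 0.21501244940084438
```

View pics/side6.png

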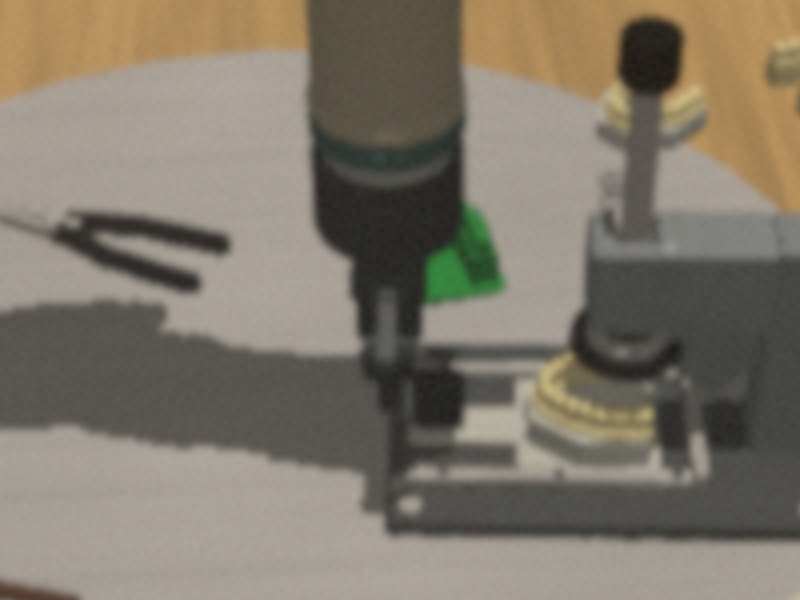

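{"api": "move_arm", "payload": {
  "moves": [
    [[0,-0.002,0,0,0,0],[0,-0.004,0,0,0,0],[0,-0.006,0,0,0,0],[0,-0.0075,0,0,0,0],[0,-0.009,0,0,0,0],[0,-0.009,0,0,0,0]]
  ]
}}

```text
clock: 19.85
eef_pos: [579.1, -33.3, 28.3]
tool_rot: [-3.141, 0.0, -1.665]
force: [-1.3, -0.2, 0.1]
width: 0.1
```

{"api": "move_arm", "payload": {
  "moves": [
    [[0,-0.001,0,0,0,0],[0,-0.002,0,0,0,0],[0,-0.002,0,0,0,0]]
  ]
}}

```text
clock: 20.23
eef_pos: [581.4, -33.6, 28.3]
tool_rot: [-3.14, 0.0, -1.665]
force: [-0.4, 0.7, -0.7]
width: 0.0
```

{"api": "move_arm", "payload": {
  "moves": [
    [[0,-0.001,0,0,0,0],[0,-0.0015,0,0,0,0],[0,-0.0015,0,0,0,0]]
  ]
}}

```text
clock: 20.6
eef_pos: [582.4, -33.7, 28.3]
tool_rot: [-3.141, -0.0, -1.665]
force: [-1.6, 0.5, 0.0]
width: 0.1
```

{"api": "move_arm", "payload": {
  "moves": [
    [[0,-0.0005,0,0,0,0],[0,-0.001,0,0,0,0],[0,-0.001,0,0,0,0]]
  ]
}}

```text
clock: 20.98
eef_pos: [583.4, -33.8, 28.3]
tool_rot: [-3.141, -0.0, -1.665]
force: [-0.8, 0.9, -0.4]
width: -0.1
```

{"api": "move_arm", "payload": {
  "moves": [
    [[0,-0.0005,0,0,0,0],[0,-0.001,0,0,0,0],[0,-0.001,0,0,0,0]]
  ]
}}

```text
clock: 21.35
eef_pos: [584.1, -33.8, 28.3]
tool_rot: [-3.141, 0.0, -1.665]
force: [-1.7, -0.1, 1.6]
width: -0.3
```

{"api": "move_arm", "payload": {
  "moves": [
    [[0,-0.0005,0,0,0,0],[0,-0.001,0,0,0,0],[0,-0.001,0,0,0,0]]
  ]
}}

```text
clock: 21.72
eef_pos: [585.4, -34.0, 28.3]
tool_rot: [-3.141, 0.0, -1.665]
force: [-0.7, -0.1, -0.3]
width: 0.1
```

{"api": "move_arm", "payload": {
  "moves": [
    [[0,-0.0005,0,0,0,0],[0,-0.001,0,0,0,0],[0,-0.001,0,0,0,0]]
  ]
}}

```text
clock: 22.1
eef_pos: [586.0, -34.0, 28.3]
tool_rot: [-3.141, 0.0, -1.665]
force: [-2.4, 1.0, 0.9]
width: 0.2
```

{"api": "move_arm", "payload": {
  "moves": [
    [[0,-0.0005,0,0,0,0],[0,-0.001,0,0,0,0],[0,-0.001,0,0,0,0]]
  ]
}}

```text
clock: 22.48
eef_pos: [586.0, -34.0, 28.3]
tool_rot: [3.14, -0.0, -1.665]
force: [-4.7, 0.4, 4.1]
width: 0.1
```

```bash
python3 - <<'E'
from h import *
o=(300,190)
im=get_image("side")["color"]; im=cv2.resize(im,None,fx=5,fy=5,interpolation=cv2.INTER_CUBIC)
cv2.imwrite(f"pics/side7.png",im[o[1]*5:o[1]*5+600,o[0]*5:o[0]*5+800])
s=ctrl.read_state(); d=s["eef_pos"][:2]-ST[:2]; c,n=np.cos(ST[2]),np.sin(ST[2]); print(d@[c,n],d@[-n,c],s["force"])
E
```

```text
-104.5115113853202 0.19577905540284452 [-4.77528993 -0.07076769  4.8649457 ]
```

View pics/side7.png

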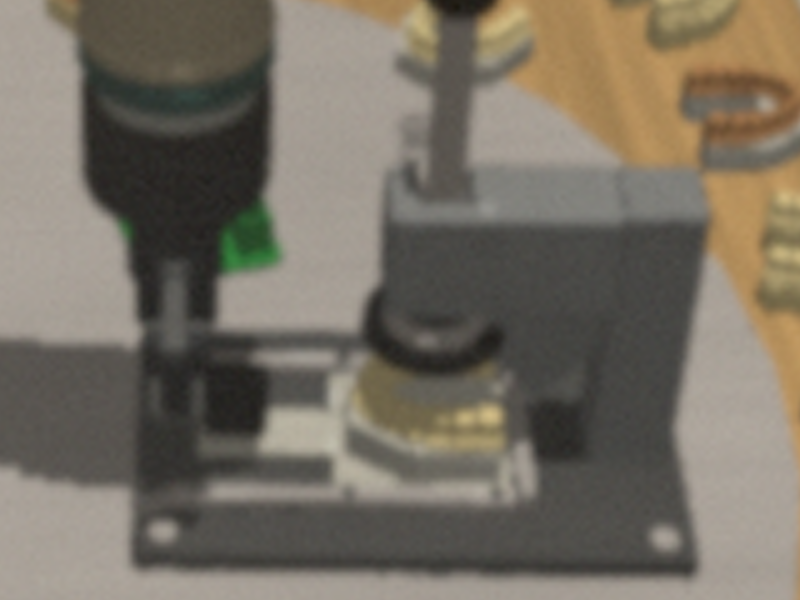

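{"api": "move_arm", "payload": {
  "moves": [
    [[0,-0.0005,0,0,0,0],[0,-0.001,0,0,0,0],[0,-0.001,0,0,0,0]]
  ]
}}

```text
clock: 22.9
eef_pos: [586.0, -34.1, 28.3]
tool_rot: [3.138, -0.0, -1.665]
force: [-7.2, 0.8, 6.2]
width: 0.1
```

```bash
python3 - <<'E'
from h import *
for q in [(-125,0,28),(-125,0,150),(-125,80,150),(0,80,150),(0,80,124)]: go(pts(ST,q),ST[2]-np.pi/2)
E
```

```text
shift [0.0002 0.0205 0.0004] turn [ 0.0039 -0.      0.0002]
shift [ 0.0002  0.021  -0.1216] turn [ 0.0039 -0.      0.0002]
shift [-0.0798  0.021  -0.1216] turn [ 0.0039 -0.      0.0002]
shift [-0.0798 -0.104  -0.1221] turn [ 0.0039 -0.      0.0002]
shift [-0.0798 -0.1041 -0.0961] turn [ 0.0039 -0.      0.0002]
```

{"api": "move_arm", "payload": {
  "moves": [
    [[0,0.012,0,0,0,0],[0,0.023,0,0,0,0],[0,0.023,-0.04,0,0,0],[-0.01,0.023,-0.09,0,0,0],[-0.04,0.023,-0.122,0,0,0],[-0.079,0.023,-0.122,0,0,0],[-0.0798,-0.01,-0.122,0,0,0],[-0.0798,-0.05,-0.122,0,0,0],[-0.0798,-0.09,-0.122,0,0,0],[-0.0798,-0.101,-0.122,0,0,0],[-0.0798,-0.101,-0.122,0,0,0]]
  ]
}}

```text
clock: 24.28
eef_pos: [695.7, 35.6, 149.8]
tool_rot: [3.141, -0.0, -1.665]
force: [-1.1, -0.0, -0.2]
width: -0.2
```

```bash
python3 - <<'E'
from h import *
s=ctrl.read_state(); print({k:np.round(s[k],3) for k in("clock","eef_pos","tool_rot","force","width")})
go(pts(ST,(0,80,124)),ST[2]-np.pi/2)
for n,o in(("side",(300,140)),("top",(220,130))):
    im=get_image(n)["color"]; im=cv2.resize(im,None,fx=4,fy=4,interpolation=cv2.INTER_CUBIC)
    cv2.imwrite(f"pics/{n}8.png",im[o[1]*4:o[1]*4+600,o[0]*4:o[0]*4+800])
E
```

```text
{'clock': np.float64(24.275), 'eef_pos': array([695.699,  35.588, 149.761]), 'tool_rot': array([ 3.141, -0.   , -1.665]), 'force': array([-1.11 , -0.035, -0.193]), 'width': np.float64(-0.171)}
shift [-0.0001 -0.0019  0.0258] turn [ 0.0005 -0.0001 -0.    ]
```

View pics/side8.png

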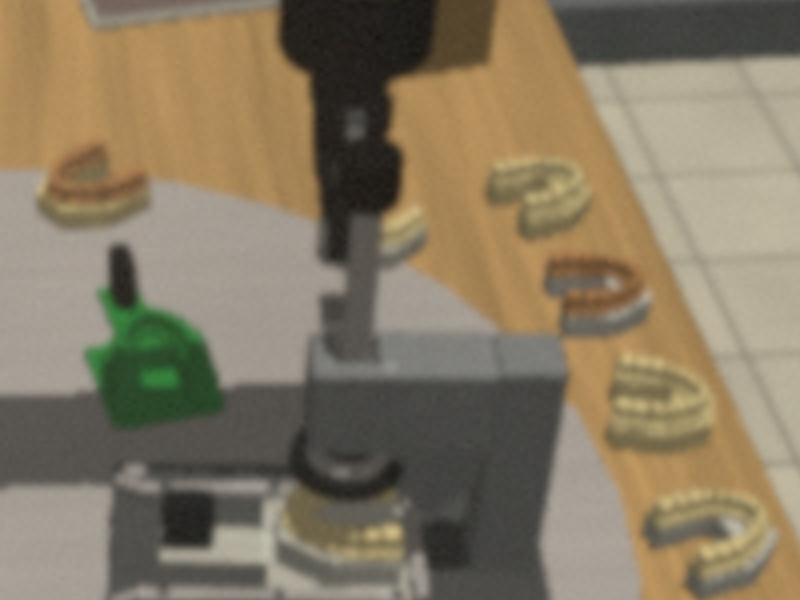

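View pics/top8.png

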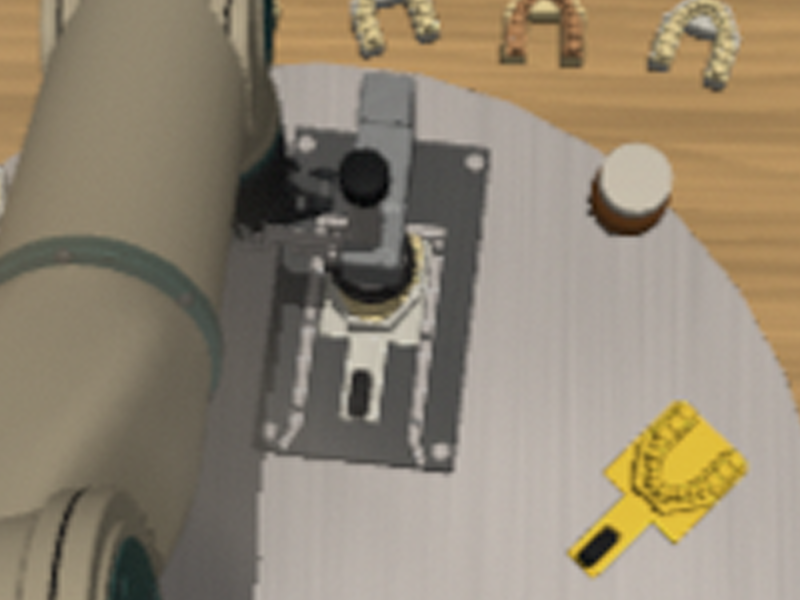

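{"api": "move_arm", "payload": {
  "moves": [
    [[0,-0.002,0.013,0,0,0],[0,-0.002,0.026,0,0,0],[0,-0.002,0.03,0,0,0],[0,-0.002,0.032,0,0,0],[0,-0.002,0.034,0,0,0],[0,-0.002,0.036,0,0,0],[0,-0.002,0.036,0,0,0]]
  ]
}}

```text
clock: 25.25
eef_pos: [698.2, 35.7, 114.7]
tool_rot: [-3.141, 0.0, -1.665]
force: [-0.9, 0.3, 3.4]
width: 0.1
```

{"api": "move_arm", "payload": {
  "moves": [
    [[0,0,0.0025,0,0,0],[0,0,0.005,0,0,0],[0,0,0.0075,0,0,0],[0,0,0.009,0,0,0],[0,0,0.0095,0,0,0],[0,0,0.0095,0,0,0]]
  ]
}}

```text
clock: 26.0
eef_pos: [698.1, 35.4, 105.0]
tool_rot: [-3.141, -0.0, -1.665]
force: [-1.3, -0.7, 3.7]
width: -0.2
```

{"api": "move_arm", "payload": {
  "moves": [
    [[0,0,0.0006,0,0,0],[0,0,0.0006,0,0,0],[0,0,0.0006,0,0,0],[0,0,0.0006,0,0,0],[0,0,0.0006,0,0,0],[0,0,0.0006,0,0,0],[0,0,0.0006,0,0,0],[0,0,0.0006,0,0,0],[0,0,0.0006,0,0,0],[0,0,0.0006,0,0,0],[0,0,0.0006,0,0,0],[0,0,0.0006,0,0,0]]
  ]
}}

```text
clock: 27.5
eef_pos: [698.2, 35.3, 104.8]
tool_rot: [-3.141, -0.0, -1.665]
force: [-2.0, -0.6, 4.5]
width: 0.1
```

```bash
python3 - <<'E'
from h import *
s=ctrl.read_state(); print({k:np.round(s[k],3) for k in("clock","eef_pos","tool_rot","force","width")})
im=get_image("side"); S=cam(im)
for h in (196,231,256): print(h,(proj(S,pts(ST,(0,0,h)))[0]-[300,140])*4)
for n,o in(("side",(300,140)),):
    im=get_image(n)["color"]; im=cv2.resize(im,None,fx=4,fy=4,interpolation=cv2.INTER_CUBIC)
    cv2.imwrite(f"pics/{n}9.png",im[o[1]*4:o[1]*4+600,o[0]*4:o[0]*4+800])
E
```

```text
{'clock': np.float64(27.5), 'eef_pos': array([698.195,  35.306, 104.795]), 'tool_rot': array([-3.141, -0.   , -1.665]), 'force': array([-1.991, -0.611,  4.47 ]), 'width': np.float64(0.093)}
196 [356.48199189 277.56419828]
231 [361.39267168 218.21167911]
256 [365.04897425 174.02008491]
```

View pics/side9.png

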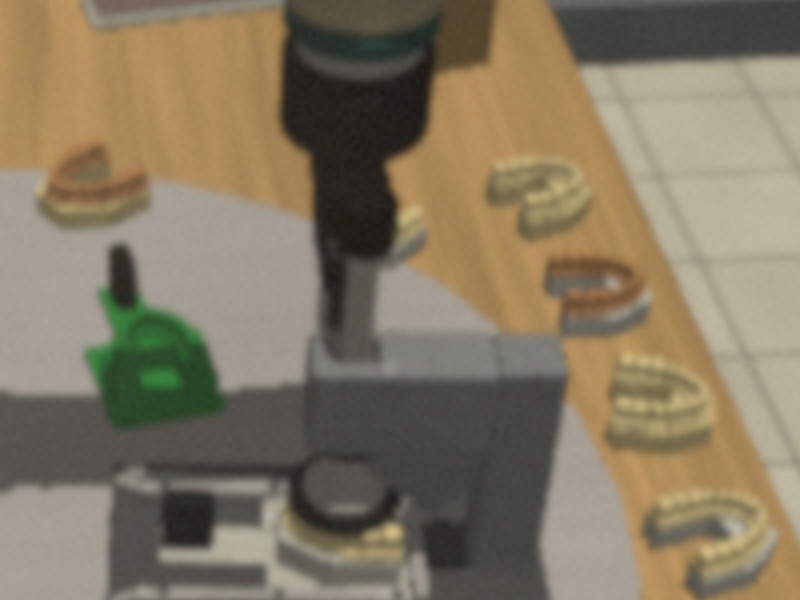

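{"api": "move_arm", "payload": {
  "moves": [
    [[0,0,0,0,0,0],[0,0,0,0,0,0],[0,0,0,0,0,0],[0,0,0,0,0,0],[0,0,0,0,0,0],[0,0,0,0,0,0]]
  ]
}}

```text
clock: 28.35
eef_pos: [698.2, 35.3, 104.8]
tool_rot: [-3.141, -0.0, -1.665]
force: [-2.4, -0.6, 4.2]
width: 0.2
```

```bash
python3 - <<'E'
from h import *
im=get_image("side")["color"]
a=cv2.resize(im,None,fx=4,fy=4,interpolation=cv2.INTER_CUBIC)[560:1160,1200:2000]
b=cv2.imread("pics/side9.png"); d=cv2.absdiff(a,b)[80:560,200:460]; print(d.mean(),(d.max(2)>40).sum(), cv2.phaseCorrelate(np.float32(cv2.cvtColor(a,6)[150:270,340:400]),np.float32(cv2.cvtColor(b,6)[150:270,340:400])))
s=ctrl.read_state(); print(s["force"],s["eef_pos"])
E
```

```text
1.5108306623931624 0 ((-0.03074010385068604, 0.004734889065154846), 0.7155613009134928)
[-1.56214554 -1.32174065  5.75146524] [698.17808105  35.32917465 104.77570329]
```

{"api": "move_arm", "payload": {
  "moves": [
    [[0,0,-0.01,0,0,0],[0,0,-0.03,0,0,0],[0,0,-0.08,0,0,0],[0,0,-0.13,0,0,0],[0,0,-0.17,0,0,0],[0.03,0,-0.17,0,0,0],[0.07,0,-0.17,0,0,0],[0.08,0,-0.17,0,0,0],[0.08,0,-0.16,0,0,0],[0.08,0,-0.15,0,0,0],[0.08,0,-0.15,0,0,0]]
  ]
}}

```text
clock: 29.78
eef_pos: [689.7, -42.0, 252.4]
tool_rot: [3.138, 0.001, -1.663]
force: [0.6, -0.5, -0.3]
width: 0.0
```

```bash
python3 - <<'E'
from h import *
s=ctrl.read_state(); print({k:np.round(s[k],3) for k in("clock","eef_pos","tool_rot","force","width")})
go(pts(ST,(0,0,247)),ST[2]-np.pi/2)
for n,o in(("side",(300,140)),):
    im=get_image(n)["color"]; im=cv2.resize(im,None,fx=4,fy=4,interpolation=cv2.INTER_CUBIC)
    cv2.imwrite(f"pics/{n}10.png",im[o[1]*4:o[1]*4+600,o[0]*4:o[0]*4+800])
E
```

```text
{'clock': np.float64(29.775), 'eef_pos': array([689.713, -42.028, 252.424]), 'tool_rot': array([ 3.138e+00,  1.000e-03, -1.663e+00]), 'force': array([ 0.593, -0.531, -0.298]), 'width': np.float64(0.013)}
shift [ 0.002  -0.0005  0.0054] turn [0.0032 0.0008 0.0026]
```

View pics/side10.png

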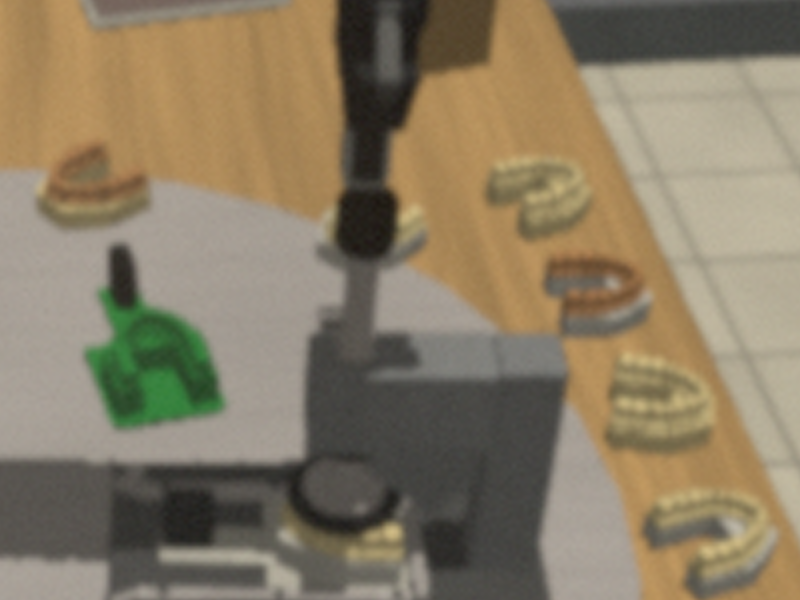

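{"api": "move_arm", "payload": {
  "moves": [
    [[0.001,0,0.002,0,0,0],[0.002,-0.0005,0.004,0,0,0],[0.002,-0.0005,0.006,0,0,0],[0.002,-0.0005,0.007,0,0,0],[0.002,-0.0005,0.007,0,0,0]]
  ]
}}

```text
clock: 30.45
eef_pos: [690.8, -46.1, 247.2]
tool_rot: [3.142, 0.0, -1.665]
force: [-0.1, 0.3, -0.1]
width: -0.2
```

{"api": "move_arm", "payload": {
  "moves": [
    [[0,0,0.0005,0,0,0],[0,0,0.001,0,0,0],[0,0,0.001,0,0,0]]
  ]
}}

```text
clock: 30.82
eef_pos: [690.8, -46.1, 246.2]
tool_rot: [3.142, 0.0, -1.665]
force: [-0.4, -0.0, -0.9]
width: 0.3
```

{"api": "move_arm", "payload": {
  "moves": [
    [[-0.001,0,0.0005,0,0,0],[-0.002,0,0.001,0,0,0],[-0.002,0,0.001,0,0,0]]
  ]
}}

```text
clock: 31.2
eef_pos: [691.0, -43.9, 245.2]
tool_rot: [3.142, 0.0, -1.665]
force: [-0.4, -0.6, -0.3]
width: -0.1
```

{"api": "move_arm", "payload": {
  "moves": [
    [[0,0,0.0005,0,0,0],[0,0,0.001,0,0,0],[0,0,0.001,0,0,0]]
  ]
}}

```text
clock: 31.58
eef_pos: [691.0, -44.2, 244.3]
tool_rot: [-3.141, 0.0, -1.665]
force: [0.3, -0.0, 0.7]
width: 0.1
```

{"api": "move_arm", "payload": {
  "moves": [
    [[0,0,0.0005,0,0,0],[0,0,0.001,0,0,0],[0,0,0.0015,0,0,0],[0,0,0.002,0,0,0],[0,0,0.002,0,0,0]]
  ]
}}

```text
clock: 32.2
eef_pos: [691.1, -44.2, 243.1]
tool_rot: [-3.141, 0.0, -1.665]
force: [-2.6, -0.4, 6.0]
width: -0.2
```

{"api": "move_arm", "payload": {
  "moves": [
    [[0,0,0.0005,0,0,0],[0,0,0.001,0,0,0],[0,0,0.0015,0,0,0],[0,0,0.0018,0,0,0],[0,0,0.0018,0,0,0]]
  ]
}}

```text
clock: 32.83
eef_pos: [691.1, -44.2, 242.3]
tool_rot: [-3.14, 0.0, -1.665]
force: [-4.2, 0.4, 10.2]
width: 0.0
```

{"api": "move_arm", "payload": {
  "moves": [
    [[0,0,0.0004,0,0,0],[0,0,0.0007,0,0,0],[0,0,0.0007,0,0,0],[0,0,0.0007,0,0,0]]
  ]
}}

```text
clock: 33.33
eef_pos: [691.1, -44.2, 242.0]
tool_rot: [-3.14, 0.0, -1.665]
force: [-4.6, 0.2, 11.5]
width: 0.2
```

Now about 12 N; I'll hold it for 2 s.

{"api": "move_arm", "payload": {
  "moves": [
    [[0,0,0.0001,0,0,0],[0,0,0.0002,0,0,0],[0,0,0.0002,0,0,0],[0,0,0.0002,0,0,0],[0,0,0.0002,0,0,0],[0,0,0.0002,0,0,0],[0,0,0.0002,0,0,0],[0,0,0.0002,0,0,0],[0,0,0.0002,0,0,0],[0,0,0.0002,0,0,0],[0,0,0.0002,0,0,0],[0,0,0.0002,0,0,0],[0,0,0.0002,0,0,0],[0,0,0.0002,0,0,0],[0,0,0.0002,0,0,0],[0,0,0.0002,0,0,0]]
  ]
}}

```text
clock: 35.33
eef_pos: [691.1, -44.2, 241.9]
tool_rot: [-3.14, 0.0, -1.665]
force: [-4.9, 0.3, 12.7]
width: 0.2
```

{"api": "move_arm", "payload": {
  "moves": [
    [[0,0,-0.002,0,0,0],[0,0,-0.005,0,0,0],[0,0,-0.015,0,0,0],[0,0,-0.05,0,0,0],[0,0,-0.09,0,0,0],[0,0.04,-0.09,0,0,0],[0,0.09,-0.09,0,0,0],[0,0.14,-0.09,0,0,0],[0,0.19,-0.09,0,0,0],[0,0.22,-0.09,0,0,0],[0,0.22,-0.09,0,0,0]]
  ]
}}

```text
clock: 36.7
eef_pos: [470.4, -23.3, 330.4]
tool_rot: [-3.141, 0.0, -1.665]
force: [0.9, -1.3, 0.0]
width: -0.0
```

```bash
python3 - <<'E'
from h import *
s=ctrl.read_state(); print({k:np.round(s[k],3) for k in("clock","eef_pos","tool_rot","force","width")})
for n,o in(("side",(300,140)),("top",(220,130))):
    im=get_image(n)["color"]; im=cv2.resize(im,None,fx=4,fy=4,interpolation=cv2.INTER_CUBIC)
    cv2.imwrite(f"pics/{n}11.png",im[o[1]*4:o[1]*4+600,o[0]*4:o[0]*4+800])
E
```

```text
{'clock': np.float64(36.7), 'eef_pos': array([470.374, -23.301, 330.358]), 'tool_rot': array([-3.141,  0.   , -1.665]), 'force': array([ 0.868, -1.251,  0.013]), 'width': np.float64(-0.015)}
```

View pics/side11.png

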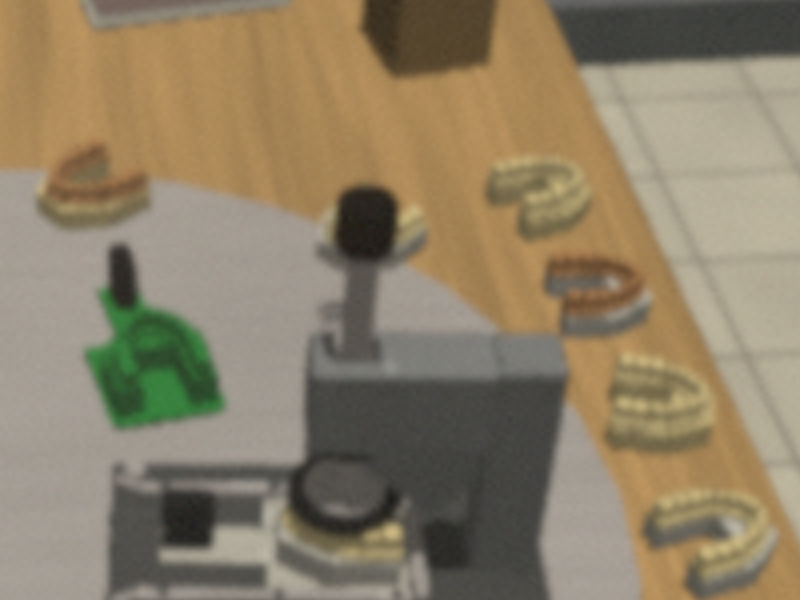

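View pics/top11.png

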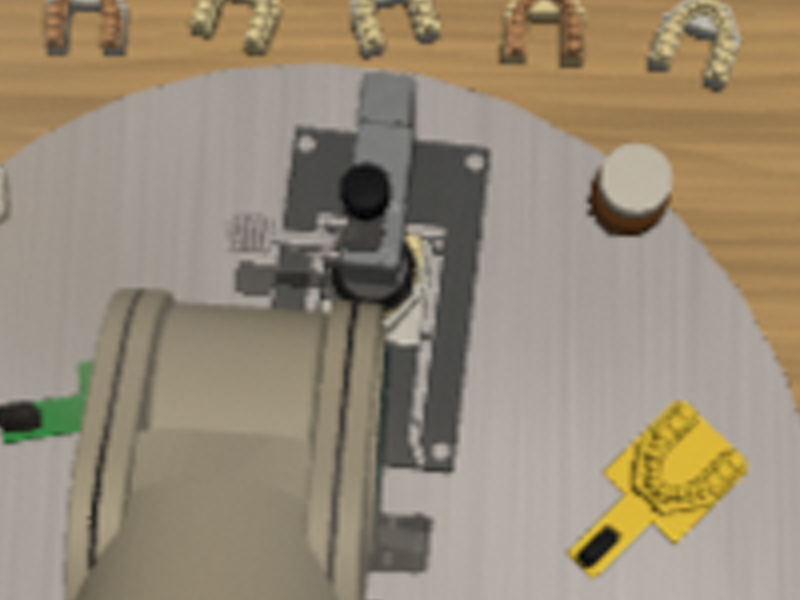

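The foot is on the cast (side crop, about (343,495)) and the knob is down at (366,222). The lever is back up, and the grip is unmoved at (188,517). Handing in.

```bash
python3 -c "
from cell import job,ctrl
print(job.finish_job(), ctrl.read_state()['clock'])"
```

```text
the job is handed in; nothing more can be done
the job is handed in; nothing more can be done
```

The cast is clamped and bedded, and the job was handed in with about 37 of the 72 s used; no verdict was reported.

- **Rail:** I found it on the 16 mm rest by touching the knob's top, then lifted it by the knob to the top tooth. It peaked about 1 mm short of the buffer. Lowered, it was carried by the pawl about 60 mm above its start, so I let go.
- **Carrier:** I pushed it back until it stopped moving. A further 1 mm of push gave no motion, with about 7 N of backward push and about 9 N in total including an upward part I didn't explain.
- **Lever:** I pressed it down about 12 mm with 4–6 N until two pictures showed no more movement of the foot. I then let go, and the lever came back up.
- **Bedding:** I pressed the knob at 11.5–12.7 N for about 2 s. A sideways force of nearly 5 N also showed on the tool. Then I took the hand away.

The last pictures show the foot on the cast, the grip where it was when home, and the hand clear with about zero force. The bystanders in view and the green and yellow look-alikes had not moved; the pliers and wax knife were not in those last pictures. At the start the side camera disagreed with the fitted stand pose by 1–2 pixels. I relied on touch and force for the final positions.

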